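# Knock the plaster beams out of the mould and clip them up to dry

## Task

Swing the hinged casting mould right over so that it hangs mouth down over the catch tray of its stand, and knock it against its stop until every plaster beam stuck in it has dropped into the tray. Then swing the mould back to its rest, mouth up, pick the beams out of the tray and press each one down into a slot of its own in the clip rack, lying along the slot and centred, until it snaps fully home under the spring lips. Leave the tin, the oiler and the tape roll where they stand.

Things in the scene. Friction and masses are not known exactly. Their poses are not given: they have to be found in the camera images.
- stand: Demoulding stand, fixed: plywood base 216 (x) x 276 (y) x 21 mm with a hinged mould (at rest on the +y side) and a catch tray (on the -y side). Origin: middle of the base's underside, right below the hinge line, z up. The hinge line runs along the stand's x axis, 48 mm up, between brackets (10 x 24 mm, tops 57 mm up) at x = +-102 mm.
- tray (a point): Middle of the dark floor of the catch tray, 21 mm above the worktop, at stand y = -51 mm; axes as the stand. The floor spans +-93 mm in x and +-40 mm in y. Low walls: tops 31 mm above the worktop at the x ends, 29 mm along the long sides. In the corners at x = +-87, y = -33 mm (from this point) stand 10 mm square rubber stops, tops 40 mm above the worktop.
- mould (a joint): Angle (rad) of the hinged grey casting mould: 0 = at rest on the stand's +y side, pocket mouths up; 1.57 = on edge; 3.14 = swung right over against its stop, mouths down over the tray. Light (0.16 kg), hardly any hinge friction: let go, it falls to the side it leans to.
- pan (a point): Middle of the mould's pan, which turns with the mould: 188 mm along the hinge, from 14 to 90 mm from the hinge line, 23 mm thick; 33 to 56 mm above the worktop at rest, 40 to 63 mm upside down. Four pockets, each 16 x 62 mm and 19 mm deep, in a row along the hinge at stand x = -66, -22, 22, 66 mm, 52 mm from the hinge line; some are empty.
- handle (a point): Middle of the mould's handle, a steel rod 12 mm in diameter parallel to the hinge line and 130 mm from it; 48 mm above the worktop at either end of the swing. Free length 82 mm between two arms; 34 mm gap between rod and pan. The rod may turn between the fingers while the mould is swung.
- rack: Wooden clip rack, fixed, 206 (x) x 76 (y) mm, base board 24 mm high; origin at the middle of its underside, z up. Four slots side by side along its x axis, 50 mm apart; in each a beam lies along the rack's y axis.
- slot0 (a point): Centre of a beam seated in slot 0: rack x = -75 mm, 45 mm above the worktop, axes as the rack. Beam rests on 2 cross bars 38 mm up; near its ends (19 to 29 mm from the middle) spring jaws with rolled lips (12 mm apart, tops 59 mm up) open as it is pressed straight down with 5 to 10 N and snap over its upper edges. Middle 38 mm is clear for fingers, down to the board.
- slot1 (a point): Centre of a beam seated in slot 1: rack x = -25 mm, 45 mm above the worktop, axes as the rack. Beam rests on 2 cross bars 38 mm up; near its ends (19 to 29 mm from the middle) spring jaws with rolled lips (12 mm apart, tops 59 mm up) open as it is pressed straight down with 5 to 10 N and snap over its upper edges. Middle 38 mm is clear for fingers, down to the board.
- slot2 (a point): Centre of a beam seated in slot 2: rack x = 25 mm, 45 mm above the worktop, axes as the rack. Beam rests on 2 cross bars 38 mm up; near its ends (19 to 29 mm from the middle) spring jaws with rolled lips (12 mm apart, tops 59 mm up) open as it is pressed straight down with 5 to 10 N and snap over its upper edges. Middle 38 mm is clear for fingers, down to the board.
- slot3 (a point): Centre of a beam seated in slot 3: rack x = 75 mm, 45 mm above the worktop, axes as the rack. Beam rests on 2 cross bars 38 mm up; near its ends (19 to 29 mm from the middle) spring jaws with rolled lips (12 mm apart, tops 59 mm up) open as it is pressed straight down with 5 to 10 N and snap over its upper edges. Middle 38 mm is clear for fingers, down to the board.
- beam0_center (a point): Centre of cast plaster beam 0 (may be absent): bar 14 x 14 x 60 mm, 25 g, long axis y. At the start at the bottom of the pocket at stand x = -66 mm, 5 mm below the rim, held by two soft rubber lips: they carry it upside down; a knock frees it (handle of the upside-down mould raised 30 to 50 mm on its arc and let drop on the stop, 1 to 3 times).
- beam0: Beam 0 again, its origin: the middle of the face that lies undermost in the mould at the start; y along the beam.
- beam1_center (a point): Centre of cast plaster beam 1 (may be absent): bar 14 x 14 x 60 mm, 25 g, long axis y. At the start at the bottom of the pocket at stand x = -22 mm, 5 mm below the rim, held by two soft rubber lips: they carry it upside down; a knock frees it (handle of the upside-down mould raised 30 to 50 mm on its arc and let drop on the stop, 1 to 3 times).
- beam1: Beam 1 again, its origin: the middle of the face that lies undermost in the mould at the start; y along the beam.
- beam2_center (a point): Centre of cast plaster beam 2 (may be absent): bar 14 x 14 x 60 mm, 25 g, long axis y. At the start at the bottom of the pocket at stand x = 22 mm, 5 mm below the rim, held by two soft rubber lips: they carry it upside down; a knock frees it (handle of the upside-down mould raised 30 to 50 mm on its arc and let drop on the stop, 1 to 3 times).
- beam2: Beam 2 again, its origin: the middle of the face that lies undermost in the mould at the start; y along the beam.
- beam3_center (a point): Centre of cast plaster beam 3 (may be absent): bar 14 x 14 x 60 mm, 25 g, long axis y. At the start at the bottom of the pocket at stand x = 66 mm, 5 mm below the rim, held by two soft rubber lips: they carry it upside down; a knock frees it (handle of the upside-down mould raised 30 to 50 mm on its arc and let drop on the stop, 1 to 3 times).
- beam3: Beam 3 again, its origin: the middle of the face that lies undermost in the mould at the start; y along the beam.
- tin: Bystander, to be left alone: round flux tin, 48 mm across, 21 mm high; origin at the middle of its underside.
- oilcan: Bystander, to be left alone: small needle oiler bottle, 22 mm across, 62 mm high; origin at the middle of its underside.
- tape: Bystander, to be left alone: roll of masking tape lying flat, 60 mm across, 18 mm high; origin at the middle of its underside.

How it is judged:
By the outcome, as a careful person would: the job done as asked, in the order asked, and still so for the second after the job is handed in, with the robot touching nothing.
Of beam0, beam1, beam2, beam3 only 3 to 4 are there at a start; the rules pass over those that are not, and their reading is None.
Once in a run the grip may slacken for a moment while it holds something.
It also fails if it takes over 184 s, if anything falls off the work surface, if the arm or the gripper's body presses on something with over 40 N, if the wrist force passes 120 N, or if a joint passes its speed limit or range.

## Robot

A 6-joint arm with a two-finger parallel gripper is mounted at the origin on the work surface; the furniture and walls round the work are solid. World frame = base frame: x ahead of the robot, y to its left, z up, the work surface at z = 0. Lengths are in m, angles in rad, forces in N, time in s.
With the tool pointing down it reaches from about 0.35 to 0.875 m from the base axis. Payload 15.5 kg.
Tool frame: the origin (TCP) lies at the very end of the fingers, on their centre line; the grasp point (between the pads) lies 19 mm behind it; z points along the fingers, y is the line along which they close (so a half turn about z gives the same grasp; the last joint's range is limited). The gripper opens to 85 mm and grips with 20 to 120 N. Pads are 22 mm wide; open, the fingers measure 114 mm over their backs; the gripper's body (76 mm by 85 mm) begins 54 mm behind the grasp point. The pads swing forward as they close: fully open they stand 13 mm farther back than shut.
Start: joints at [1.206, 0.494, 1.345, -0, 1.302, -0.096], TCP at [0.167, 0.602, 0.195] pointing down, gripper open.
Joint ranges: [-2.91, 2.91], [-0.82, 2.16], [0.22, 2.67], [-1.22, 4.37], [0.12, 2.79], [-3.08, 3.08]. Speed limits (rad/s): [1.89, 1.89, 2.57, 3.01, 3.01, 3.01].

## Interface

Orientations are given as a unit quaternion [x, y, z, w].
In Python, from bench import * gives the robot as it stands.
- The arm moves only by the tool apply_moves, never from a script. Its argument "targets" is text: rows parted by semicolons, each of 7 numbers parted by spaces: the gripper command: -1 is fully open, 1 is shut, values between are in proportion, then the shift along the world's x, y, z in cm, then the turn, a rotation vector about the world's x, y, z in rad. A call has 1 to 5 rows; each row is the pose to reach, as a shift and turn from the pose commanded when the call began; what a row does not reach only later rows make up. A row lasts 1/10 s, in which the tool goes at most 50 mm and 8.59 degrees, less where a joint would pass 70% of its speed; a pose out of reach is approached as far as the arm can. A call with a gripper value outside its range is refused whole. The fingers move at their own pace and stop on an object; the grip force is fixed at half the most. Time passes only in rows, so rows that repeat a pose let the fingers close. It gives the time, the measured TCP pose, the force, the opening and the grip force at its end, in the units of the state.
- read_state(): the state, without advancing time (a new reading comes with each control period).
- read_camera(name): name is "side" or "top" or "wrist"; returns a dict with "img" (480x640x3 uint8, blue, green, red), "K" (3x3 intrinsics, pixels), "world_from_camera" (4x4, takes a point from camera to world coordinates); the wrist camera has in their place "tool_from_camera" (4x4, takes a point from camera to tool coordinates, whose origin is the TCP and whose axes are the flange's). Camera axes: x right, y down, z forward; pixel columns grow to the right and rows downward; lengths in m; the calibration is good to about 2 mm. The wrist camera is an equidistant fisheye: a pixel r from the principal point sees the ray r / f radians off the axis. A picture is of the moment at which its call begins: read the wrist's pose just before it. There is no depth.
- job_done(): hands the job in; it is judged then, once.
The state is a dict: "time_s": time; "joint_positions": joint angles; "joint_vel": joint speeds; "joint_torque": joint torques, N m; "tcp_pos": TCP position; "orientation": TCP orientation; "contact_force": force on the tool from outside, world axes, zero at the start; "torque": the same for the moment, N m; "grip_width": finger opening in m; "grasp_force": force on a finger pad.
Only numpy, scipy, OpenCV 4.12 (cv2) and the standard library are available. Lean on these libraries where they do the work, as an engineer would, in place of code of your own. Each camera call takes 0.05 s, during which the arm holds its last target. There are 200 camera calls.

## Working session

There is one attempt and no reset: what is moved stays moved. The work goes in short steps, Python scripts to look and compute and a tool call to move; the robot and the scene stay as the last step left them, time stands still between calls to the robot, and variables do not carry over. Pictures are saved under pics/ and viewed, at most 14 in all, crops included, and the job is handed in when it is done.

Besides the shell and the picture viewer there is one more tool, called after ">>>" by a JSON object that holds its "method" and its "body". apply_moves: Moves the arm, as the interface text tells. Its arguments: {"type":"object","properties":{"targets":{"type":"string"}},"required":["targets"]}

```bash
mkdir -p pics; ls; cat > h.py <<'E'
from bench import *
import numpy as np, cv2
from scipy.spatial.transform import Rotation as R
def ray(c,u,v):
    K=c["K"];T=c["world_from_camera"]
    d=T[:3,:3]@np.array([(u-K[0,2])/K[0,0],(v-K[1,2])/K[1,1],1]);return T[:3,3],d
def at(c,u,v,z):
    o,d=ray(c,u,v);return o+d*(z-o[2])/d[2]
def proj(c,p):
    T=np.linalg.inv(c["world_from_camera"]);q=T[:3,:3]@np.array(p)+T[:3,3];q=c["K"]@q;return q[:2]/q[2]
E
python3 - <<'E'
from h import *
import pickle
for n in("top","side"):
    c=read_camera(n);cv2.imwrite(f"pics/{n}0.png",c["img"]);pickle.dump(c,open(n+".pkl","wb"));print(n,np.round(c["K"],1).tolist(),np.round(c["world_from_camera"],3).tolist())
s=read_state();print(s)
E
```

```text
pics
top [[588.7, 0.0, 319.3], [0.0, 588.7, 249.5], [0.0, 0.0, 1.0]] [[0.025, -0.991, 0.131, 0.376], [-1.0, -0.024, 0.01, 0.109], [-0.007, -0.131, -0.991, 1.391], [0.0, 0.0, 0.0, 1.0]]
side [[556.7, 0.0, 320.4], [0.0, 556.7, 245.8], [0.0, 0.0, 1.0]] [[0.993, 0.081, -0.08, 0.636], [0.111, -0.527, 0.842, -0.895], [0.026, -0.846, -0.533, 0.708], [0.0, 0.0, 0.0, 1.0]]
{'time_s': 0.1, 'joint_positions': array([ 1.20548394e+00,  4.94160500e-01,  1.34604358e+00,  1.37829118e-05,
        1.30252702e+00, -9.55186903e-02]), 'joint_vel': array([ 0.00094665, -0.00147799, -0.00102231,  0.00234449,  0.00163741,
       -0.00097141]), 'joint_torque': array([ 3.65291417e-03, -8.83591819e+01, -3.84560180e+01, -2.25622839e-04,
        5.35734274e-03, -6.80747371e-05]), 'tcp_pos': array([0.16645686, 0.60205191, 0.19474405]), 'orientation': array([ 1.34489887e-01,  9.90914803e-01, -5.52659688e-04, -1.36468131e-04]), 'contact_force': array([-0.65261503, -0.16641234, -0.08051511]), 'torque': array([ 0.01212347, -0.01984833,  0.05399002]), 'grasp_force': 0.0, 'grip_width': 0.08519120603609631}
```

View pics/top0.png

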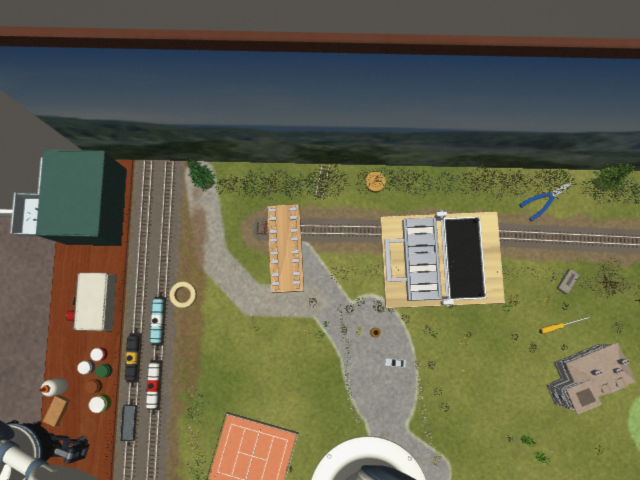

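View pics/side0.png

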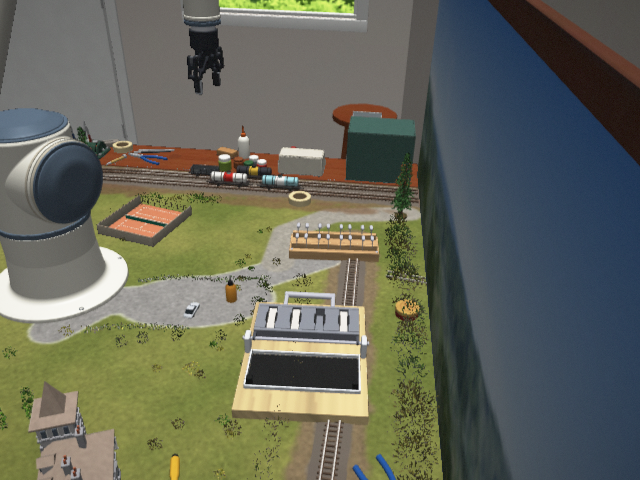

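```bash
python3 - <<'E'
import cv2,numpy as np
i=cv2.imread("pics/top0.png")
a=cv2.resize(i[200:300,255:310],None,fx=5.5,fy=5.5,interpolation=cv2.INTER_CUBIC)
b=cv2.resize(i[208:308,375:460],None,fx=5.5,fy=5.5,interpolation=cv2.INTER_CUBIC)
cv2.imwrite("pics/crop1.png",np.hstack([a,b]));print(a.shape,b.shape)
E
```

```text
(550, 302, 3) (550, 468, 3)
```

View pics/crop1.png

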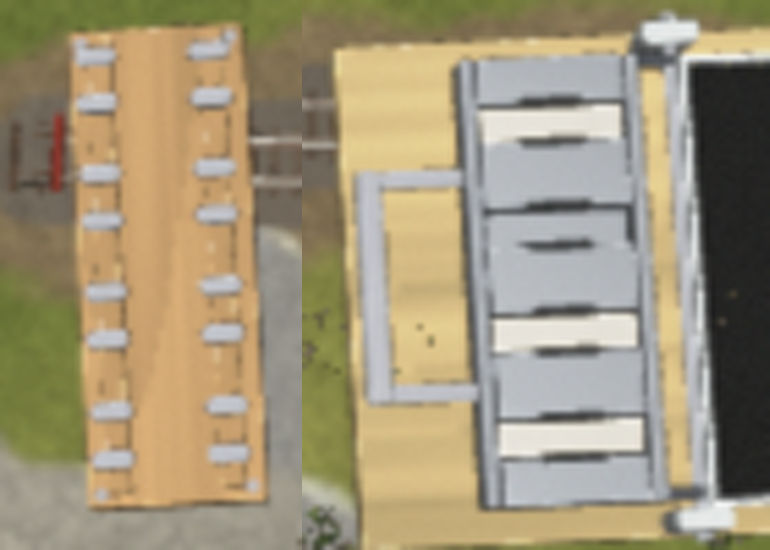

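```bash
cat >> h.py <<'E'
def fit(L,W):
    "rigid 2D fit of local pts L to world pts W"
    L=np.array(L)/1000.;W=np.array(W)[:,:2];a=L-L.mean(0);b=W-W.mean(0)
    th=np.arctan2((a[:,0]*b[:,1]-a[:,1]*b[:,0]).sum(),(a*b).sum())
    c,s=np.cos(th),np.sin(th);M=np.array([[c,-s],[s,c]]);t=W.mean(0)-M@L.mean(0)
    return th,t,M,W-(L@M.T+t)
E
python3 - <<'E'
from h import *
import pickle
c=pickle.load(open("top.pkl","rb"))
a=lambda X,Y,z:at(c,255+X/5.5,200+Y/5.5,z)
b=lambda X,Y,z:at(c,375+(X-302)/5.5,208+Y/5.5,z)
# rack: lips outer/inner -> use slot lip midpoints at z .059 ; left = +y 24, right=-24
lp=[(96,56,96,102),(100,173,103,221),(106,292,108,339),(111,411,113,459)]
rp=[(209,49,211,97),(215,167,216,214),(221,285,223,332),(226,404,229,453)]
L=[];W=[]
for i,k in enumerate((3,2,1,0)):
    x=-75+50*k
    for p,y in((lp[i],24),(rp[i],-24)):
        L.append((x,y));W.append(a((p[0]+p[2])/2,(p[1]+p[3])/2,.059))
r=fit(L,W);print("rack",r[0],r[1],"\n",np.round(r[3]*1000,1).tolist())
L2=[(103,38),(103,-38),(-103,-38),(-103,38)];W2=[a(70,35,.024),a(240,25,.024),a(267,500,.024),a(90,507,.024)]
q=fit(L2,W2);print("rackc",q[0],q[1],np.round(q[3]*1000,1).tolist())
L=[(102,0),(-102,0),(41,130),(-41,130),(66,52),(-22,52),(-66,52)]
W=[b(669,33,.057),b(706,519,.057),b(370,187,.054),b(379,387,.054),b(550,123,.050),b(566,332,.050),b(571,436,.050)]
s=fit(L,W);print("stand",s[0],s[1],"\n",np.round(s[3]*1000,1).tolist())
M,t=s[2],s[1]
for n,p in dict(handle=(0,130),handover=(0,-130),b3=(66,52),b1=(-22,52),b0=(-66,52)).items(): print(n,M@np.array(p)/1000+t)
M,t=r[2],r[1]
for k in range(4): print("slot",k,M@np.array((-75+50*k,0))/1000+t)
pickle.dump((r,s),open("fit.pkl","wb"))
for n,u,v,z in(("tin",375,181,.021),("oil",375,331,.06),("tape",182,294,.018)):print(n,at(c,u,v,z))
st=read_state();print(R.from_quat(st["orientation"]).as_matrix().round(3))
E
```

```text
rack 0.07980965662482305 [0.55853274 0.20226608] 
 [[-0.2, -0.1], [-0.3, 0.1], [-0.2, -0.2], [-0.2, 0.3], [0.0, -0.2], [0.3, 0.0], [0.3, -0.0], [0.3, 0.3]]
rackc 0.08058109010724442 [0.55831031 0.20232289] [[-1.0, -1.4], [-1.0, 1.4], [0.4, 0.6], [1.7, -0.6]]
stand 0.0679730689649753 [ 0.54100358 -0.16520727] 
 [[-1.2, 0.9], [-0.0, 0.1], [0.9, -0.6], [-0.8, 0.4], [0.1, -0.0], [0.1, -0.9], [0.8, -0.0]]
handle [ 0.53217389 -0.03550748]
handover [ 0.54983328 -0.29490707]
b3 [ 0.60331929 -0.10884459]
b1 [ 0.51552251 -0.11482161]
b0 [ 0.47162412 -0.11781012]
slot 0 [0.48377147 0.19628671]
slot 1 [0.53361232 0.20027295]
slot 2 [0.58345316 0.2042592 ]
slot 3 [0.63329401 0.20824545]
tin [ 0.72502238 -0.00599985  0.021     ]
oil [ 0.37114159 -0.00698955  0.06      ]
tape [0.44531166 0.44022909 0.018     ]
[[-0.964  0.267 -0.   ]
 [ 0.267  0.964 -0.001]
 [ 0.    -0.001 -1.   ]]
```

>>> {"method": "apply_moves", "body": {"targets": "0.29 2.44 -4.25 0 0 0 0.1; 0.29 4.88 -8.5 0 0 0 0.2; 0.29 7.32 -12.76 0 0 0 0.3; 0.29 9.76 -17 0 0 0 0.338; 0.29 12.2 -21.27 0 0 0 0.338"}}

```text
time_s: 0.6
tcp_pos: [0.289, 0.3879, 0.1952]
orientation: [-0.035, 0.999, -0.0, -0.0]
contact_force: [1.3, 0.1, 0.4]
grip_width: 0.0302
grasp_force: 0.0
```

>>> {"method": "apply_moves", "body": {"targets": "0.29 2.44 -4.25 0 0 0 0; 0.29 4.88 -8.5 0 0 0 0; 0.29 7.32 -12.76 0 0 0 0; 0.29 9.76 -17 0 0 0 0; 0.29 12.2 -21.27 0 0 0 0"}}

```text
time_s: 1.1
tcp_pos: [0.4111, 0.1751, 0.1953]
orientation: [-0.034, 0.999, 0.0, 0.0]
contact_force: [1.0, 0.8, 0.2]
grip_width: 0.0302
grasp_force: 0.0
```

>>> {"method": "apply_moves", "body": {"targets": "0.29 2.44 -4.25 0 0 0 0; 0.29 4.88 -8.5 0 0 0 0; 0.29 7.32 -12.76 0 0 0 0; 0.29 9.76 -17 0 0 0 0; 0.29 12.2 -21.26 0 0 0 0"}}

```text
time_s: 1.6
tcp_pos: [0.5331, -0.0377, 0.1951]
orientation: [-0.034, 0.999, 0.0, -0.0]
contact_force: [1.3, 0.6, 0.5]
grip_width: 0.0305
grasp_force: 0.0
```

>>> {"method": "apply_moves", "body": {"targets": "0.29 0 0 -3 0 0 0; 0.29 0 0 -6 0 0 0; 0.29 0 0 -6 0 0 0;0.29 0 0 -6 0 0 0"}}

```text
time_s: 2.0
tcp_pos: [0.5323, -0.0354, 0.1356]
orientation: [-0.034, 0.999, 0.0, -0.001]
contact_force: [0.7, -0.1, 0.5]
grip_width: 0.0305
grasp_force: 0.0
```

>>> {"method": "apply_moves", "body": {"targets": "0.29 0 0 -4 0 0 0; 0.29 0 0 -8 0 0 0; 0.29 0 0 -10.4 0 0 0;0.29 0 0 -10.4 0 0 0"}}

```text
time_s: 2.4
tcp_pos: [0.5318, -0.0351, 0.0303]
orientation: [-0.034, 0.999, 0.0, -0.001]
contact_force: [0.3, 0.5, 1.1]
grip_width: 0.0305
grasp_force: 0.0
```

>>> {"method": "apply_moves", "body": {"targets": "1 0 0 0 0 0 0; 1 0 0 0 0 0 0; 1 0 0 0 0 0 0;1 0 0 0 0 0 0; 1 0 0 0 0 0 0"}}

```text
time_s: 2.9
tcp_pos: [0.5329, -0.0356, 0.0319]
orientation: [-0.034, 0.999, -0.0, 0.0]
contact_force: [0.7, -0.7, 0.2]
grip_width: -0.0002
grasp_force: 0.0
```

```bash
python3 - <<'E'
from h import *
print(read_state()["tcp_pos"])
c=read_camera("wrist");cv2.imwrite("pics/w1.png",c["img"]);print(c["K"],c["tool_from_camera"].round(3))
c=read_camera("side");i=cv2.resize(c["img"][240:420,200:400],None,fx=3,fy=3,interpolation=2);cv2.imwrite("pics/w1s.png",i)
E
```

```text
[ 0.53287424 -0.03564955  0.03187976]
[[371.64829954   0.         312.28498196]
 [  0.         371.64829954 236.13697438]
 [  0.           0.           1.        ]] [[-0.    -0.959 -0.284  0.073]
 [ 1.     0.    -0.002  0.   ]
 [ 0.002 -0.284  0.959 -0.179]
 [ 0.     0.     0.     1.   ]]
```

View pics/w1s.png

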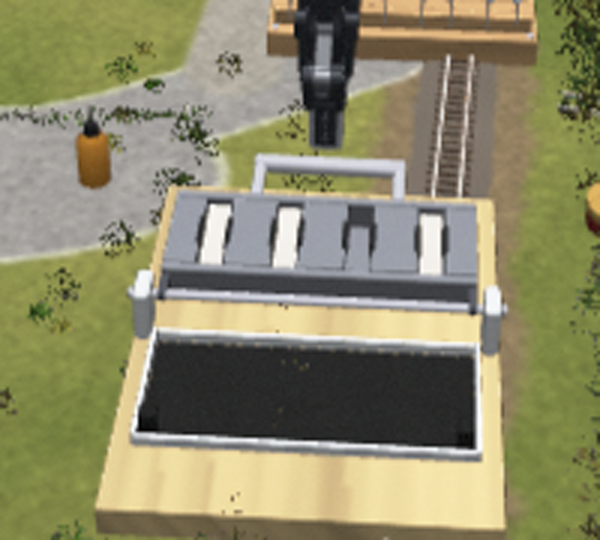

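View pics/w1.png

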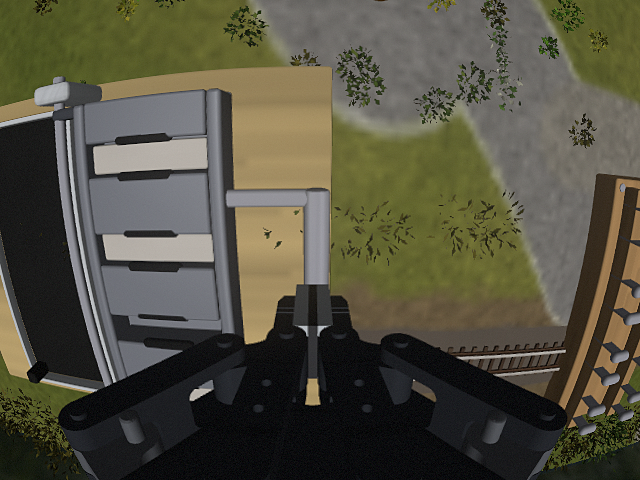

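```bash
python3 - <<'E'
from h import *
import pickle
c=pickle.load(open("side.pkl","rb"));f=lambda p:(proj(c,p)-[200,240])*3
(r,s)=pickle.load(open("fit.pkl","rb"))
print("tip",f([.533,-.0356,.032]))
w=lambda x,y,z:np.r_[s[2]@np.array([x,y])/1000+s[1],z]
print("rod ends",f(w(-41,130,.048)),f(w(41,130,.048)),"bracket tops",f(w(-102,0,.057)),f(w(102,0,.057)))
print("beams",f(w(-66,52,.05)),f(w(66,52,.05)))
print("base front",f(w(-108,-138,0.0)),f(w(108,-138,0)),f(w(108,-138,0.021)))
E
```

```text
tip [324.31486552 186.44157877]
rod ends [260.40613047 163.77275228] [386.52592715 169.66909907] bracket tops [134.66849925 281.87672416] [485.51733936 298.88028983]
beams [207.44654161 236.71546552] [423.83058167 247.05697708]
base front [ 87.32021855 536.46701356] [495.04130969 557.67414961] [497.79612128 530.4970572 ]
```

```bash
python3 - <<'E'
from h import *
import pickle
c=pickle.load(open("side.pkl","rb"));t=pickle.load(open("top.pkl","rb"))
for z in(.195,.208,.225,.24): print(z,proj(c,[.1665,.602,z]),[proj(c,np.array([.1665,.602,z])+k*.0425*np.array([.267,.964,0])) for k in(-1,1)])
for z in (.03,.05,.06,.07):print(z,(proj(c,[.533,-.0356,z])-[200,240])*3)
c=read_camera("side");cv2.imwrite("pics/ab.png",np.hstack([cv2.resize(cv2.imread("pics/side0.png")[20:120,160:250],None,fx=4,fy=4),cv2.resize(c["img"][220:320,260:350],None,fx=4,fy=4)]))
E
```

```text
0.195 [209.42074143 106.6034038 ] [array([201.27343278, 111.04976169]), array([217.22706274, 102.34313823])]
0.208 [209.04782724 102.07604629] [array([200.85548913, 106.44318705]), array([216.89580788,  97.89247432])]
0.225 [208.55516079  96.09483889] [array([200.3032092 , 100.35595815]), array([216.45827269,  92.01385247])]
0.24 [208.11566733  90.75917704] [array([199.81041721,  94.92440515]), array([216.06805054,  86.77091785])]
0.03 [324.27269911 188.86086102]
0.05 [324.69809819 164.45374469]
0.06 [324.91395332 152.06913558]
0.07 [325.131954   139.56142637]
```

View pics/ab.png

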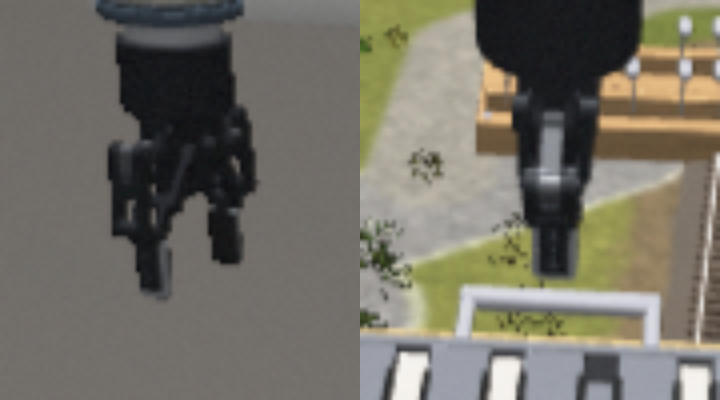

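Wrist and side pictures agree: the fingertip (side px ≈ 308,289) is about 32 mm higher than the reported TCP, so the rod was never between the pads. I'll use true tip z = reported + 32 mm.

>>> {"method": "apply_moves", "body": {"targets": "0.29 0 0 0 0 0 0; 0.29 0 0 0 0 0 0; 0.29 0 0 -1.5 0 0 0; 0.29 0 0 -3 0 0 0; 0.29 0 0 -3.1 0 0 0"}}

```text
time_s: 3.55
tcp_pos: [0.5316, -0.0354, -0.001]
orientation: [-0.034, 0.999, 0.0, -0.001]
contact_force: [-0.6, 0.7, -0.3]
grip_width: 0.0306
grasp_force: 0.0
```

>>> {"method": "apply_moves", "body": {"targets": "1 0 0 0 0 0 0; 1 0 0 0 0 0 0; 1 0 0 0 0 0 0;1 0 0 0 0 0 0"}}

```text
time_s: 3.95
tcp_pos: [0.5323, -0.0342, 0.0009]
orientation: [-0.034, 0.999, 0.001, -0.0]
contact_force: [-0.1, 16.4, -1.8]
grip_width: 0.0096
grasp_force: 58.5
```

```bash
cat > arc.py <<'E'
import numpy as np,sys
def arc(a,yaw=.068,r=13.0,y0=0):
    a=np.radians(np.array(a,float));u=r*np.cos(a);z=r*np.sin(a)
    for i in range(0,len(a)-1,5):
        print("; ".join("1 %.2f %.2f %.2f 0 0 0"%(-np.sin(yaw)*(u[j]-u[i]),np.cos(yaw)*(u[j]-u[i]),z[j]-z[i]) for j in range(i+1,min(i+6,len(a)))))
arc(eval(sys.argv[1]))
E
python3 arc.py "range(0,181,12)"
```

```text
1 0.02 -0.28 2.70 0 0 0; 1 0.08 -1.12 5.29 0 0 0; 1 0.17 -2.48 7.64 0 0 0; 1 0.29 -4.29 9.66 0 0 0; 1 0.44 -6.48 11.26 0 0 0
1 0.17 -2.48 1.11 0 0 0; 1 0.35 -5.13 1.67 0 0 0; 1 0.53 -7.84 1.67 0 0 0; 1 0.71 -10.49 1.11 0 0 0; 1 0.88 -12.97 0.00 0 0 0
1 0.15 -2.19 -1.60 0 0 0; 1 0.27 -4.01 -3.62 0 0 0; 1 0.37 -5.36 -5.97 0 0 0; 1 0.42 -6.20 -8.56 0 0 0; 1 0.44 -6.48 -11.26 0 0 0
```

>>> {"method": "apply_moves", "body": {"targets": "1 0.02 -0.14 2.70 0 0 0; 1 0.08 -0.98 5.29 0 0 0; 1 0.17 -2.34 7.64 0 0 0; 1 0.29 -4.15 9.66 0 0 0; 1 0.44 -6.34 11.26 0 0 0"}}

```text
time_s: 4.45
tcp_pos: [0.5367, -0.0977, 0.1155]
orientation: [-0.034, 0.999, 0.001, 0.001]
contact_force: [1.3, -3.3, -7.7]
grip_width: 0.0097
grasp_force: 58.6
```

>>> {"method": "apply_moves", "body": {"targets": "1 0.17 -2.48 1.11 0 0 0; 1 0.35 -5.13 1.67 0 0 0; 1 0.53 -7.84 1.67 0 0 0; 1 0.71 -10.49 1.11 0 0 0; 1 0.88 -12.97 0.00 0 0 0"}}

```text
time_s: 4.95
tcp_pos: [0.5464, -0.2302, 0.1146]
orientation: [-0.034, 0.999, -0.001, 0.001]
contact_force: [27.3, 13.5, -17.8]
grip_width: 0.0097
grasp_force: 59.4
```

>>> {"method": "apply_moves", "body": {"targets": "1 0.15 -2.19 -1.60 0 0 0; 1 0.27 -4.01 -3.62 0 0 0; 1 0.37 -5.36 -5.97 0 0 0; 1 0.42 -6.20 -8.56 0 0 0; 1 0.44 -6.48 -11.0 0 0 0"}}

```text
time_s: 5.45
tcp_pos: [0.5507, -0.2937, 0.0029]
orientation: [-0.034, 0.999, 0.0, 0.001]
contact_force: [-5.3, 27.8, 93.2]
grip_width: 0.0092
grasp_force: 74.0
```

>>> {"method": "apply_moves", "body": {"targets": "1 0 0 0 0 0 0; 1 0 0 0 0 0 0"}}

```text
time_s: 5.65
tcp_pos: [0.5512, -0.2934, 0.0032]
orientation: [-0.034, 0.999, 0.0, 0.001]
contact_force: [6.5, 4.5, -3.6]
grip_width: 0.0094
grasp_force: 68.9
```

>>> {"method": "apply_moves", "body": {"targets": "1 -0.01 0.16 2.0 0 0 0; 1 -0.04 0.62 4.0 0 0 0; 1 -0.04 0.62 4.0 0 0 0; 0.29 -0.04 0.62 4.0 0 0 0; 0.29 -0.04 0.62 4.0 0 0 0"}}

```text
time_s: 6.15
tcp_pos: [0.5501, -0.2875, 0.0437]
orientation: [-0.034, 0.999, -0.0, 0.0]
contact_force: [0.3, -0.4, -0.4]
grip_width: 0.0301
grasp_force: 0.0
```

>>> {"method": "apply_moves", "body": {"targets": "0.29 0 0 0 0 0 0; 0.29 0 0 0 0 0 0"}}

```text
time_s: 6.35
tcp_pos: [0.5499, -0.2876, 0.0431]
orientation: [-0.034, 0.999, -0.0, 0.0]
contact_force: [-0.0, -0.6, 0.8]
grip_width: 0.0301
grasp_force: 0.0
```

```bash
python3 - <<'E'
from h import *
c=read_camera("side");cv2.imwrite("pics/k1.png",cv2.resize(c["img"][260:460,200:400],None,fx=3,fy=3,interpolation=2))
E
```

```text
(no output)
```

View pics/k1.png

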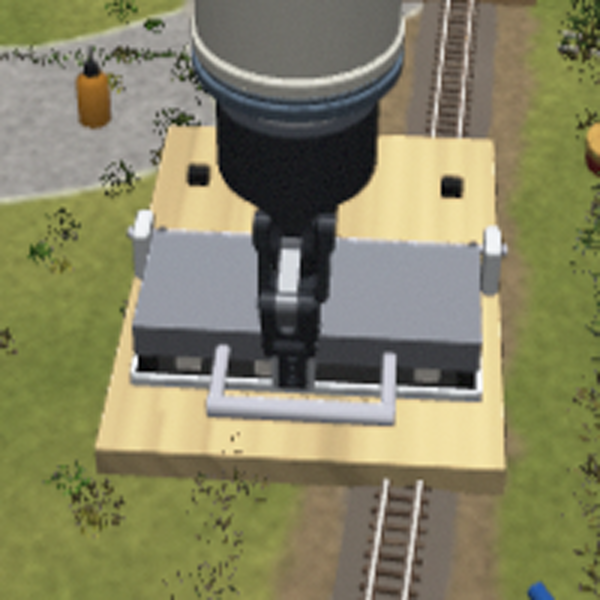

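>>> {"method": "apply_moves", "body": {"targets": "0.29 0.02 -0.4 -2 0 0 0; 0.29 0.04 -0.62 -4.0 0 0 0; 0.29 0.04 -0.62 -4.2 0 0 0; 1 0.04 -0.62 -4.2 0 0 0; 1 0.04 -0.62 -4.2 0 0 0"}}

```text
time_s: 6.9
tcp_pos: [0.5502, -0.2934, 0.0016]
orientation: [-0.034, 0.999, 0.0, 0.0]
contact_force: [-1.8, 1.3, -0.9]
grip_width: 0.0096
grasp_force: 58.5
```

>>> {"method": "apply_moves", "body": {"targets": "1 0 0 0 0 0 0; 1 0 0 0 0 0 0; 1 0 0 0 0 0 0"}}

```text
time_s: 7.2
tcp_pos: [0.5503, -0.2934, 0.0013]
orientation: [-0.034, 0.999, -0.0, 0.0]
contact_force: [-2.6, 2.8, 3.0]
grip_width: 0.0095
grasp_force: 59.0
```

```bash
python3 arc.py "range(180,-1,-12)"
```

```text
1 -0.02 0.28 2.70 0 0 0; 1 -0.08 1.12 5.29 0 0 0; 1 -0.17 2.48 7.64 0 0 0; 1 -0.29 4.29 9.66 0 0 0; 1 -0.44 6.48 11.26 0 0 0
1 -0.17 2.48 1.11 0 0 0; 1 -0.35 5.13 1.67 0 0 0; 1 -0.53 7.84 1.67 0 0 0; 1 -0.71 10.49 1.11 0 0 0; 1 -0.88 12.97 -0.00 0 0 0
1 -0.15 2.19 -1.60 0 0 0; 1 -0.27 4.01 -3.62 0 0 0; 1 -0.37 5.36 -5.97 0 0 0; 1 -0.42 6.20 -8.56 0 0 0; 1 -0.44 6.48 -11.26 0 0 0
```

>>> {"method": "apply_moves", "body": {"targets": "1 -0.02 0.28 2.70 0 0 0; 1 -0.08 1.12 5.29 0 0 0; 1 -0.17 2.48 7.64 0 0 0; 1 -0.29 4.29 9.66 0 0 0; 1 -0.44 6.48 11.26 0 0 0"}}

```text
time_s: 7.7
tcp_pos: [0.5466, -0.2314, 0.1163]
orientation: [-0.034, 0.999, -0.003, 0.002]
contact_force: [-1.3, -3.1, 3.8]
grip_width: 0.009
grasp_force: 59.6
```

>>> {"method": "apply_moves", "body": {"targets": "1 -0.17 2.48 1.11 0 0 0; 1 -0.35 5.13 1.67 0 0 0; 1 -0.53 7.84 1.67 0 0 0; 1 -0.71 10.49 1.11 0 0 0; 1 -0.88 12.97 0 0 0 0"}}

```text
time_s: 8.2
tcp_pos: [0.539, -0.0987, 0.1146]
orientation: [-0.034, 0.999, -0.001, 0.002]
contact_force: [-1.2, -7.9, -8.2]
grip_width: 0.0096
grasp_force: 63.2
```

>>> {"method": "apply_moves", "body": {"targets": "1 -0.15 2.19 -1.60 0 0 0; 1 -0.27 4.01 -3.62 0 0 0; 1 -0.37 5.36 -5.97 0 0 0; 1 -0.42 6.20 -8.56 0 0 0; 1 -0.44 6.46 -10.3 0 0 0"}}

```text
time_s: 8.7
tcp_pos: [0.5321, -0.0341, 0.0094]
orientation: [-0.035, 0.999, -0.0, -0.0]
contact_force: [0.6, -9.9, -0.6]
grip_width: 0.0094
grasp_force: 63.8
```

>>> {"method": "apply_moves", "body": {"targets": "1 0 0.02 -0.4 0 0 0; 1 0 0.02 -0.8 0 0 0;1 0 0.02 -1 0 0 0; 1 0 0.02 -1 0 0 0"}}

```text
time_s: 9.1
tcp_pos: [0.5331, -0.034, 0.0014]
orientation: [-0.034, 0.999, 0.0, 0.001]
contact_force: [-2.8, 4.9, 5.7]
grip_width: 0.0092
grasp_force: 65.8
```

>>> {"method": "apply_moves", "body": {"targets": "0.29 0 0 0 0 0 0; 0.29 0 0 0 0 0 0; 0.29 0 0 4 0 0 0; 0.29 0 0 8.5 0 0 0;0.29 0 0 13 0 0 0"}}

```text
time_s: 9.6
tcp_pos: [0.5325, -0.0344, 0.1322]
orientation: [-0.034, 0.999, -0.0, 0.0]
contact_force: [1.4, 0.5, 0.2]
grip_width: 0.0302
grasp_force: 0.0
```

>>> {"method": "apply_moves", "body": {"targets": "0.29 0 2 1 0 0 -0.14; 0.29 0 4 1 0 0 -0.28; 0.29 0 6 1 0 0 -0.42;0.29 0 8 1 0 0 -0.56; 0.29 0 10 1 0 0 -0.7"}}

```text
time_s: 10.1
tcp_pos: [0.5329, 0.0665, 0.1409]
orientation: [0.314, 0.95, 0.0, 0.001]
contact_force: [0.2, 0.4, -0.7]
grip_width: 0.0305
grasp_force: 0.0
```

>>> {"method": "apply_moves", "body": {"targets": "0.29 0 0 0 0 0 -0.14; 0.29 0 0 0 0 0 -0.28; 0.29 0 0 0 0 0 -0.42;0.29 0 0 0 0 0 -0.56; 0.29 0 0 0 0 0 -0.7"}}

```text
time_s: 10.6
tcp_pos: [0.533, 0.0657, 0.1409]
orientation: [0.62, 0.785, 0.0, 0.0]
contact_force: [1.2, -0.3, 0.6]
grip_width: 0.0302
grasp_force: 0.0
```

```bash
python3 - <<'E'
from h import *
import pickle
c=read_camera("top");pickle.dump(c,open("top2.pkl","wb"))
cv2.imwrite("pics/t2.png",cv2.resize(c["img"][208:308,375:510],None,fx=5.5,fy=5.5,interpolation=2))
E
```

```text
(no output)
```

View pics/t2.png

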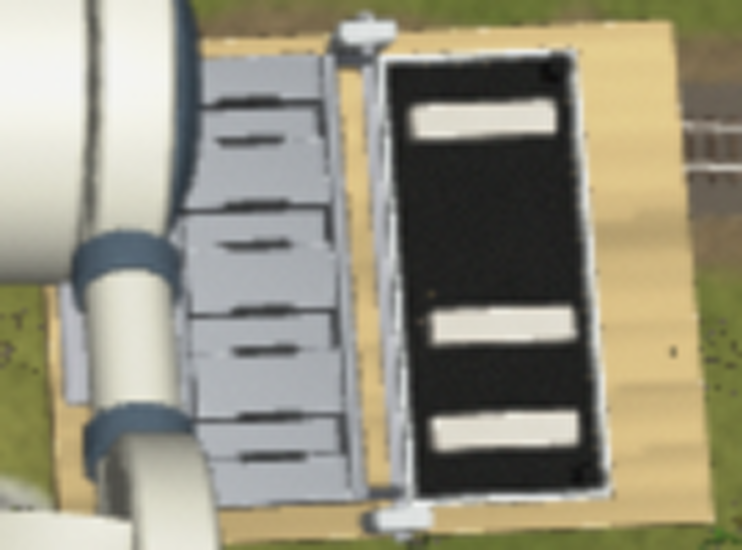

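```bash
python3 - <<'E'
from h import *
import pickle
c=pickle.load(open("top2.pkl","rb"));r,s=pickle.load(open("fit.pkl","rb"))
B={3:[(410,105),(555,98),(557,132),(412,140)],1:[(428,313),(575,306),(578,338),(431,345)],0:[(430,415),(578,410),(580,446),(434,452)]}
for k,q in B.items():
    w=np.array([at(c,375+X/5.5,208+Y/5.5,.035) for X,Y in q])[:,:2]
    d=(w[0]+w[3]-w[1]-w[2])/2
    m=w.mean(0);print(k,m.round(4),"len",np.linalg.norm(d),"wid",np.linalg.norm(w[0]-w[3]),"ang from y",np.arctan2(-d[0],d[1]).round(3),"stand",(s[2].T@(m-s[1])).round(4))
q=read_state()["orientation"];print(R.from_quat(q).as_matrix()[:,1])
E
```

```text
3 [ 0.6102 -0.2109] len 0.06151397996805384 wid 0.015028225658339008 ang from y 0.076 stand [ 0.0659 -0.0503]
1 [ 0.5224 -0.2185] len 0.06181447253237716 wid 0.013531707694724657 ang from y 0.072 stand [-0.0222 -0.0519]
0 [ 0.4781 -0.2191] len 0.06150388811924765 wid 0.015529505135067538 ang from y 0.062 stand [-0.0664 -0.0495]
[9.75129880e-01 2.21632080e-01 9.68969741e-04]
```

>>> {"method": "apply_moves", "body": {"targets": "0.34 -0.2 -4.8 0 0 0 -0.08; 0.34 -0.4 -9.6 0 0 0 -0.155; 0.34 -0.6 -14.4 0 0 0 -0.155; 0.34 -0.8 -19.2 0 0 0 -0.155; 0.34 -1.06 -24 0 0 0 -0.155"}}

```text
time_s: 11.15
tcp_pos: [0.5219, -0.1764, 0.1409]
orientation: [0.676, 0.737, 0.0, 0.001]
contact_force: [1.0, 0.7, 0.5]
grip_width: 0.028
grasp_force: 0.0
```

>>> {"method": "apply_moves", "body": {"targets": "0.34 0 -4.4 0 0 0 0; 0.34 0 -4.4 -4 0 0 0; 0.34 0 -4.4 -8 0 0 0; 0.34 0 -4.4 -8 0 0 0; 0.34 0 -4.4 -8 0 0 0"}}

```text
time_s: 11.65
tcp_pos: [0.522, -0.2182, 0.0611]
orientation: [0.676, 0.737, -0.0, -0.0]
contact_force: [0.3, 0.2, 0.5]
grip_width: 0.0284
grasp_force: 0.0
```

```bash
python3 - <<'E'
from h import *
print(read_state()["tcp_pos"])
c=read_camera("wrist");cv2.imwrite("pics/w2.png",c["img"])
E
```

```text
[ 0.52199869 -0.21819595  0.06107781]
```

View pics/w2.png

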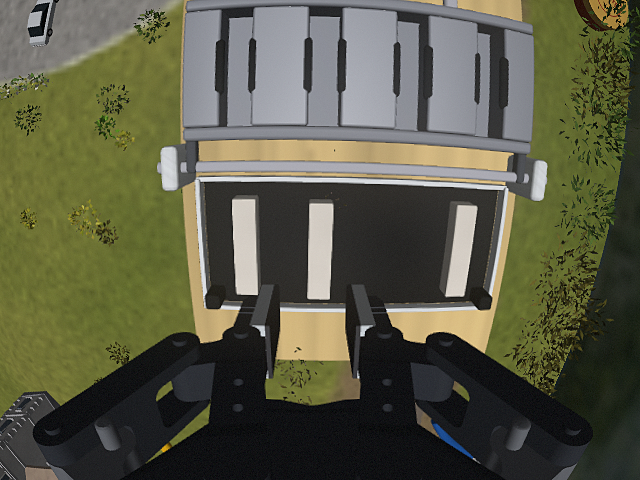

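>>> {"method": "apply_moves", "body": {"targets": "0.34 0.4 0.2 -2.5 0 0 0; 0.34 0.4 0.2 -4.5 0 0 0; 0.34 0.4 0.2 -4.5 0 0 0; 0.34 0.4 0.2 -4.5 0 0 0"}}

```text
time_s: 12.1
tcp_pos: [0.5269, -0.2164, 0.0172]
orientation: [0.676, 0.736, 0.0, 0.001]
contact_force: [-0.2, -0.6, 0.3]
grip_width: 0.028
grasp_force: 0.0
```

```bash
python3 - <<'E'
from h import *
print(read_state()["tcp_pos"])
c=read_camera("wrist");cv2.imwrite("pics/w3.png",cv2.resize(c["img"][170:420,170:470],None,fx=2.4,fy=2.4))
E
```

```text
[ 0.52689383 -0.21644744  0.01723469]
```

View pics/w3.png

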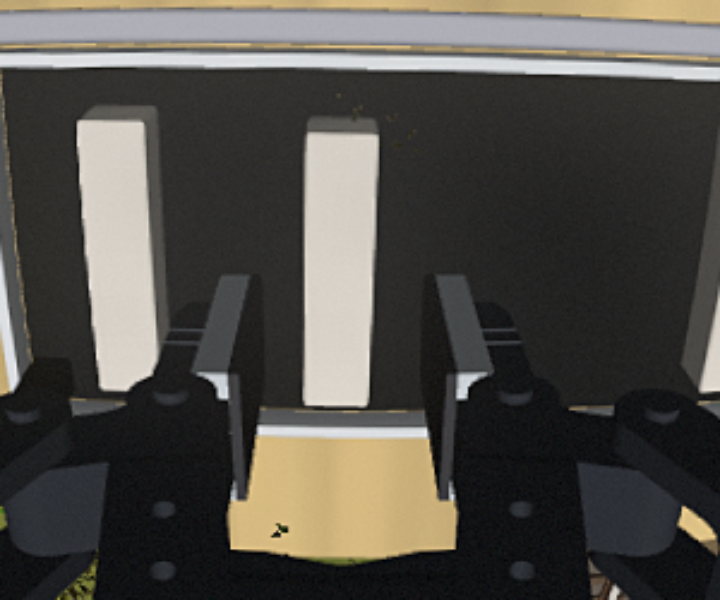

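>>> {"method": "apply_moves", "body": {"targets": "0.34 0 0 -1.5 0 0 0; 0.34 0 0 -2.5 0 0 0; 0.34 0 0 -2.5 0 0 0; 1 0 0 -2.5 0 0 0; 1 0 0 -2.5 0 0 0"}}

```text
time_s: 12.65
tcp_pos: [0.5263, -0.2164, -0.0087]
orientation: [0.677, 0.736, 0.0, 0.0]
contact_force: [-0.9, -0.5, 3.6]
grip_width: 0.0119
grasp_force: 58.8
```

>>> {"method": "apply_moves", "body": {"targets": "1 0 0 0 0 0 0; 1 0 0 0 0 0 0; 1 0 0 0 0 0 0"}}

```text
time_s: 12.95
tcp_pos: [0.5263, -0.2164, -0.0088]
orientation: [0.677, 0.736, 0.0, 0.0]
contact_force: [-1.6, 1.6, 6.5]
grip_width: 0.0116
grasp_force: 59.4
```

>>> {"method": "apply_moves", "body": {"targets": "1 0 0 1 0 0 0; 1 0 0 4 0 0 0; 1 0 0 8 0 0 0; 1 0.1 3 10 0 0 0; 1 0.22 7.85 10 0 0 0"}}

```text
time_s: 13.45
tcp_pos: [0.5306, -0.1395, 0.0943]
orientation: [0.678, 0.735, 0.001, 0.003]
contact_force: [0.5, 0.8, -1.5]
grip_width: 0.0121
grasp_force: 58.6
```

>>> {"method": "apply_moves", "body": {"targets": "1 0.1 4.2 0 0 0 0; 1 0.2 8.4 0 0 0 0; 1 0.3 12.6 0 0 0 0; 1 0.4 16.8 0 0 0 0; 1 0.5 21 0 0 0 0.012"}}

```text
time_s: 13.95
tcp_pos: [0.5332, 0.074, 0.0914]
orientation: [0.672, 0.74, 0.0, 0.0]
contact_force: [0.6, -0.5, -0.3]
grip_width: 0.0116
grasp_force: 58.6
```

>>> {"method": "apply_moves", "body": {"targets": "1 0.1 4.2 0 0 0 0; 1 0.2 8.4 0 0 0 0; 1 0.39 13 0 0 0 0; 1 0.39 13 -2 0 0 0; 1 0.39 13 -4 0 0 0"}}

```text
time_s: 14.45
tcp_pos: [0.5375, 0.204, 0.0512]
orientation: [0.671, 0.741, 0.001, 0.001]
contact_force: [-0.6, -0.1, -0.2]
grip_width: 0.012
grasp_force: 58.6
```

>>> {"method": "apply_moves", "body": {"targets": "1 0 0 0 0 0 0; 1 0 0 0 0 0 0"}}

```text
time_s: 14.65
tcp_pos: [0.5371, 0.2022, 0.0512]
orientation: [0.672, 0.74, -0.0, -0.0]
contact_force: [0.4, 0.4, 0.3]
grip_width: 0.0116
grasp_force: 58.7
```

```bash
python3 - <<'E'
from h import *
print(read_state()["tcp_pos"])
c=read_camera("wrist");cv2.imwrite("pics/w4.png",cv2.resize(c["img"][150:400,160:480],None,fx=2.4,fy=2.4))
E
```

```text
[0.53713987 0.20216445 0.05121605]
```

View pics/w4.png

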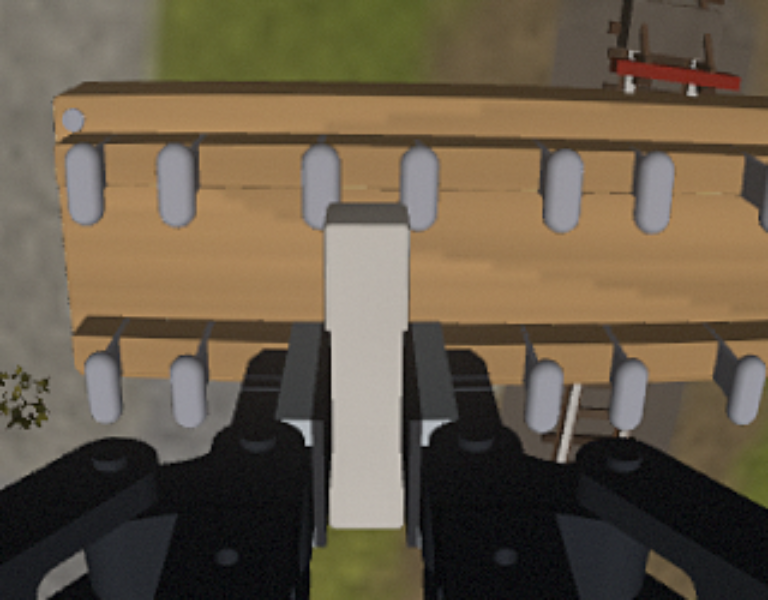

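```bash
cat > wf.py <<'E'
from h import *
K=np.array([[371.648,0,312.285],[0,371.648,236.137]]);
def wray(c,u,v):
    K=c["K"];T=c["tool_from_camera"];a=np.array([u-K[0,2],v-K[1,2]])/K[0,0];t=np.linalg.norm(a)
    return T[:3,3],T[:3,:3]@np.r_[a/t*np.sin(t),np.cos(t)]
def wat(c,s,u,v,z):
    o,d=wray(c,u,v);M=R.from_quat(s["orientation"]).as_matrix();o=M@o+s["tcp_pos"];d=M@d;return o+d*(z-o[2])/d[2]
E
python3 - <<'E'
from wf import *
s=read_state();c=read_camera("wrist")
pts={(-75,24):(130.5,184.5),(-25,24):(370.5,186.5),(25,24):(608.5,191.5),(-75,-24):(146.5,388),(25,-24):(586.5,396)}
L=[];W=[]
for k,(X,Y) in pts.items():
    L.append(k);W.append(wat(c,s,160+X/2.4,150+Y/2.4,.059))
r=fit(L,W);print(r[0],r[1],(r[3]*1000).round(1).tolist())
print("slot1",r[2]@np.array([-.025,0])+r[1],"slot0",r[2]@np.array([-.075,0])+r[1],s["tcp_pos"])
# beam now: corners of top face; z = reported: beam top
B=[(328,222),(408,222),(402,527),(331,527)]
for z in(.09,.095,.1):
    w=np.array([wat(c,s,160+X/2.4,150+Y/2.4,z) for X,Y in B]);d=(w[0]+w[1]-w[2]-w[3])/2
    print(z,w.mean(0),np.linalg.norm(d),np.arctan2(-d[0],d[1]),np.linalg.norm(w[0]-w[1]))
E
```

```text
0.07823472344246747 [0.56209225 0.20605095] [[1.0, -0.5], [-0.0, -0.2], [-1.2, -0.4], [1.1, 0.9], [-1.0, 0.3]]
slot1 [0.53716872 0.20409708] slot0 [0.48732166 0.20018933] [0.53761223 0.20218885 0.05162384]
0.09 [0.53730296 0.19918026 0.09      ] 0.062160120590267536 0.09178200105516891 0.013245399154836102
0.095 [0.53703373 0.20185726 0.095     ] 0.059950834221012786 0.09178200105516951 0.012774633018441249
0.1 [0.5367645  0.20453427 0.1       ] 0.05774154785175807 0.09178200105517008 0.012303866882046401
```

>>> {"method": "apply_moves", "body": {"targets": "1 0 0.2 -1.0 0 0 -0.012; 1 0 0.2 -2.0 0 0 -0.012; 1 0 0.2 -2.4 0 0 -0.012; 1 0 0.2 -2.8 0 0 -0.012; 1 0 0.2 -3.2 0 0 -0.012"}}

```text
time_s: 15.25
tcp_pos: [0.5372, 0.2043, 0.0181]
orientation: [0.677, 0.736, -0.0, -0.0]
contact_force: [0.7, -0.3, 0.1]
grip_width: 0.0118
grasp_force: 58.7
```

>>> {"method": "apply_moves", "body": {"targets": "1 0 0 -0.3 0 0 0; 1 0 0 -0.6 0 0 0; 1 0 0 -0.9 0 0 0; 1 0 0 -1.1 0 0 0;1 0 0 -1.1 0 0 0"}}

```text
time_s: 15.75
tcp_pos: [0.5371, 0.2043, 0.0082]
orientation: [0.677, 0.736, 0.0, 0.0]
contact_force: [-3.6, -0.9, 14.6]
grip_width: 0.0118
grasp_force: 60.5
```

>>> {"method": "apply_moves", "body": {"targets": "1 0 0 -0.2 0 0 0; 1 0 0 -0.3 0 0 0; 1 0 0 -0.3 0 0 0"}}

```text
time_s: 16.05
tcp_pos: [0.5373, 0.2044, 0.0078]
orientation: [0.677, 0.736, 0.001, 0.001]
contact_force: [-17.4, -5.7, 68.6]
grip_width: 0.0118
grasp_force: 67.1
```

```bash
python3 - <<'E'
from h import *
s=read_state();print(s["tcp_pos"],s["contact_force"])
c=read_camera("side");cv2.imwrite("pics/s5.png",cv2.resize(c["img"][190:270,270:400],None,fx=6,fy=6,interpolation=2))
E
```

```text
[0.53733759 0.20438522 0.00782074] [-17.38556153  -5.65651171  68.63863579]
```

View pics/s5.png

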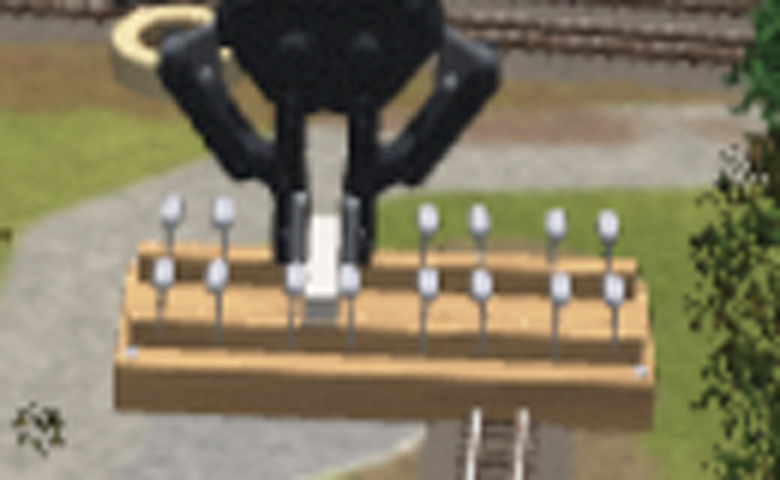

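>>> {"method": "apply_moves", "body": {"targets": "1 0 0 0.3 0 0 0; 0.34 0 0 0.3 0 0 0; 0.34 0 0 0.3 0 0 0; 0.34 0 0 4 0 0 0; 0.34 0 0 8 0 0 0"}}

```text
time_s: 16.6
tcp_pos: [0.5358, 0.204, 0.0839]
orientation: [0.677, 0.736, -0.002, -0.001]
contact_force: [0.6, 0.1, -0.1]
grip_width: 0.0281
grasp_force: 0.0
```

>>> {"method": "apply_moves", "body": {"targets": "0.34 0 0 2 0 0 0; 0.34 0 0 2 0 0 0; 0.34 0 0 2 0 0 0"}}

```text
time_s: 16.9
tcp_pos: [0.5369, 0.2043, 0.1041]
orientation: [0.677, 0.736, -0.0, -0.0]
contact_force: [-0.8, -0.5, -0.6]
grip_width: 0.0283
grasp_force: 0.0
```

```bash
python3 - <<'E'
from wf import *
s=read_state();print(s["tcp_pos"]);c=read_camera("wrist");cv2.imwrite("pics/w6.png",cv2.resize(c["img"][130:380,160:480],None,fx=2.4,fy=2.4))
E
```

```text
[0.53691909 0.20425675 0.10408039]
```

View pics/w6.png

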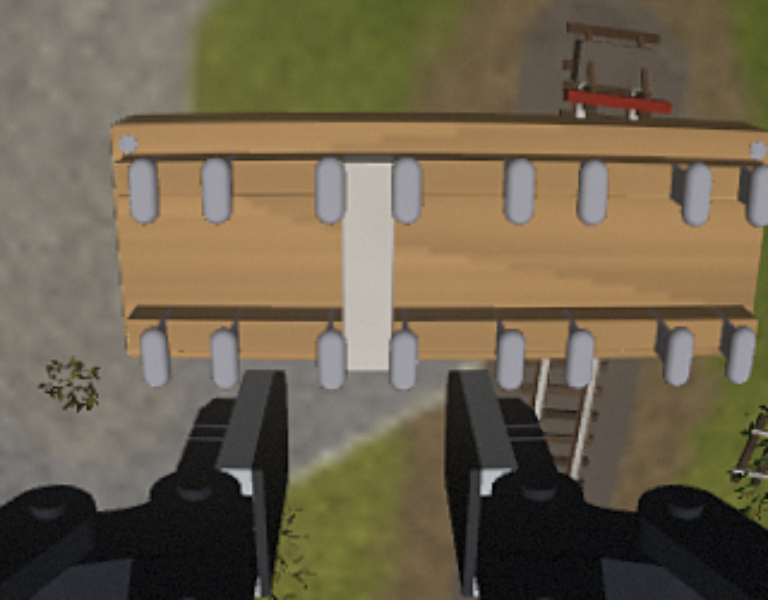

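```bash
python3 - <<'E'
from wf import *
s=read_state();c=read_camera("wrist")
f=lambda X,Y,z:wat(c,s,160+X/2.4,130+Y/2.4,z)
w=np.array([f(*p,.052) for p in((344,160),(392,160),(391,371),(344,371))]);d=(w[0]+w[1]-w[2]-w[3])/2
print("beam",w.mean(0),np.linalg.norm(d),np.arctan2(-d[0],d[1]))
P={(-75,24):(180.5,190),(-25,24):(368.5,190),(25,24):(556.5,191),(-75,-24):(190,358),(-25,-24):(367.5,360),(25,-24):(545.5,359)}
r=fit(list(P),[f(*p,.059) for p in P.values()]);print(r[0],r[1],(r[3]*1000).round(1).tolist(),[(r[2]@np.array([x,0])+r[1]).round(4) for x in(-.075,-.025,.025,.075)])
E
```

```text
beam [0.53615551 0.20383402 0.052     ] 0.060218357293799846 0.08215940006236169
0.08097258105671985 [0.56116824 0.20586516] [[1.1, -0.2], [0.0, -0.4], [-1.0, -0.4], [0.9, 0.4], [-0.1, 0.3], [-1.0, 0.3]] [array([0.4864, 0.1998]), array([0.5363, 0.2038]), array([0.5861, 0.2079]), array([0.6359, 0.2119])]
```

>>> {"method": "apply_moves", "body": {"targets": "0.34 -0.6 -4.7 0 0 0 0; 0.34 -1.2 -9.4 0 0 0 0; 0.34 -1.8 -14.1 0 0 0 0; 0.34 -2.4 -18.8 0 0 0 0; 0.34 -3 -23.5 0 0 0 0"}}

```text
time_s: 17.5
tcp_pos: [0.5059, -0.0323, 0.1034]
orientation: [0.677, 0.736, -0.001, -0.001]
contact_force: [1.3, 0.1, 0.2]
grip_width: 0.0284
grasp_force: 0.0
```

>>> {"method": "apply_moves", "body": {"targets": "0.34 -0.6 -4.7 0 0 0 0; 0.34 -1.2 -9.4 0 0 0 0; 0.34 -1.8 -14.1 0 0 0 0; 0.34 -2.49 -18.63 0 0 0 0; 0.34 -2.49 -18.63 -4 0 0 0"}}

```text
time_s: 18.0
tcp_pos: [0.4842, -0.2235, 0.0663]
orientation: [0.678, 0.735, 0.0, 0.004]
contact_force: [0.7, 0.7, -1.2]
grip_width: 0.028
grasp_force: 0.0
```

>>> {"method": "apply_moves", "body": {"targets": "0.34 0 0 0 0 0 0; 0.34 0 0 0 0 0 0"}}

```text
time_s: 18.2
tcp_pos: [0.4811, -0.2159, 0.0637]
orientation: [0.677, 0.736, -0.0, -0.002]
contact_force: [0.9, 0.9, 0.3]
grip_width: 0.0281
grasp_force: 0.0
```

```bash
cat > meas.py <<'E'
from wf import *
s=read_state();c=read_camera("wrist")
m=cv2.inRange(c["img"],(150,150,150),(255,255,255));m[300:]=0
m=cv2.morphologyEx(m,cv2.MORPH_OPEN,np.ones((5,5)))
for k in cv2.findContours(m,0,2)[0]:
    if cv2.contourArea(k)<800: continue
    b=cv2.boxPoints(cv2.minAreaRect(k));w=np.array([wat(c,s,u,v,.035) for u,v in b])
    e=[np.linalg.norm(w[i]-w[i+1]) for i in(0,1)]
    print(b.mean(0).round(),w.mean(0).round(4),np.round(e,4))
print(s["tcp_pos"])
E
python3 meas.py
```

```text
[513. 257.] [ 0.6131 -0.2095  0.035 ] [0.0601 0.0136]
[314. 254.] [ 0.4816 -0.2171  0.035 ] [0.0132 0.0575]
[419. 180.] [ 0.5491 -0.1637  0.035 ] [0.0064 0.1901]
[399. 111.] [ 0.5214 -0.1285  0.035 ] [0.0299 0.0119]
[438.  83.] [ 0.5435 -0.1079  0.035 ] [0.0212 0.0675]
[316.  80.] [ 0.474  -0.1156  0.035 ] [0.0621 0.0155]
[361.  77.] [ 0.4986 -0.111   0.035 ] [0.0667 0.0289]
[281.  75.] [ 0.454  -0.1139  0.035 ] [0.0674 0.0198]
[ 0.48112176 -0.21593713  0.06374668]
```

>>> {"method": "apply_moves", "body": {"targets": "0.34 0 0 -4 0 0 0; 0.34 0 0 -6.2 0 0 0; 0.34 0 0 -7.2 0 0 0; 0.34 0 0 -7.2 0 0 0; 1 0 0 -7.2 0 0 0"}}

```text
time_s: 18.75
tcp_pos: [0.4829, -0.217, -0.0063]
orientation: [0.677, 0.736, 0.0, 0.001]
contact_force: [-0.0, -0.6, 0.2]
grip_width: 0.0155
grasp_force: 0.0
```

>>> {"method": "apply_moves", "body": {"targets": "1 0 0 0 0 0 0; 1 0 0 0 0 0 0; 1 0 0 0 0 0 0;1 0 0 0 0 0 0"}}

```text
time_s: 19.15
tcp_pos: [0.483, -0.2172, -0.0061]
orientation: [0.677, 0.736, 0.0, 0.001]
contact_force: [0.7, 4.2, 8.5]
grip_width: 0.0117
grasp_force: 59.7
```

>>> {"method": "apply_moves", "body": {"targets": "1 0 0 1 0 0 0; 1 0 0 4 0 0 0; 1 0 0 8 0 0 0; 1 0 3 11 0 0 0; 1 0.1 7.75 11 0 0 0"}}

```text
time_s: 19.65
tcp_pos: [0.4859, -0.1414, 0.1073]
orientation: [0.678, 0.735, 0.001, 0.004]
contact_force: [1.2, 0.2, -1.2]
grip_width: 0.0116
grasp_force: 58.7
```

>>> {"method": "apply_moves", "body": {"targets": "1 0.1 4.2 0 0 0 0; 1 0.2 8.4 0 0 0 0; 1 0.3 12.6 0 0 0 0; 1 0.34 16.8 0 0 0 0; 1 0.34 21 0 0 0 0.01"}}

```text
time_s: 20.15
tcp_pos: [0.4867, 0.0722, 0.1038]
orientation: [0.673, 0.74, 0.001, 0.001]
contact_force: [0.5, -0.6, -0.8]
grip_width: 0.0117
grasp_force: 58.7
```

>>> {"method": "apply_moves", "body": {"targets": "1 0 4.2 0 0 0 0; 1 0 8.4 0 0 0 0; 1 0 13 0 0 0 0; 1 0 13 -2 0 0 0; 1 0 13 -5 0 0 0"}}

```text
time_s: 20.65
tcp_pos: [0.488, 0.2025, 0.0543]
orientation: [0.672, 0.74, 0.002, 0.001]
contact_force: [-0.5, -1.2, -0.7]
grip_width: 0.0116
grasp_force: 58.7
```

>>> {"method": "apply_moves", "body": {"targets": "1 0 0 0 0 0 0; 1 0 0 0 0 0 0;1 0 0 0 0 0 0"}}

```text
time_s: 20.95
tcp_pos: [0.4874, 0.2004, 0.0541]
orientation: [0.673, 0.739, 0.001, 0.0]
contact_force: [1.1, 0.1, 1.0]
grip_width: 0.0111
grasp_force: 58.7
```

```bash
sed -e 's/m\[300:\]=0/m[380:]=0/' -e 's/,\.035)/,Z)/' -e 's/^s=read/import sys;Z=float(sys.argv[1]);s=read/' meas.py > meas2.py; python3 meas2.py .098; python3 -c "
from h import *;print(read_state())"|head -c 400
```

```text
[312. 304.] [0.4865 0.2015 0.098 ] [0.0126 0.0579]
[406. 268.] [0.5222 0.2214 0.098 ] [0.0442 0.0095]
[0.4874284  0.20040841 0.05405836]
{'time_s': 21.0, 'joint_positions': array([ 2.76752273e-01,  5.46453716e-01,  1.73982895e+00, -1.93295882e-05,
        8.53199244e-01,  1.83349133e-01]), 'joint_vel': array([ 0.00204224,  0.00321782,  0.00391748,  0.00098123, -0.0092759 ,
        0.00076744]), 'joint_torque': array([ 1.93569032e-01, -7.80057549e+01, -2.39284569e+01,  4.15118338e-03,
        5.93313156e-02, -4.07535908e-04]), 'tcp_
```

>>> {"method": "apply_moves", "body": {"targets": "1 0 0 -1.0 0 0 0; 1 0 0 -2.0 0 0 0; 1 0 0 -2.6 0 0 0; 1 0 0 -3.0 0 0 0; 1 0 0 -3.4 0 0 0"}}

```text
time_s: 21.5
tcp_pos: [0.4869, 0.2005, 0.018]
orientation: [0.673, 0.739, 0.0, 0.0]
contact_force: [2.1, 0.2, 1.3]
grip_width: 0.0117
grasp_force: 58.8
```

>>> {"method": "apply_moves", "body": {"targets": "1 0 0 -0.3 0 0 0; 1 0 0 -0.6 0 0 0; 1 0 0 -0.9 0 0 0; 1 0 0 -1.0 0 0 0;1 0 0 -1.0 0 0 0"}}

```text
time_s: 22.0
tcp_pos: [0.4869, 0.2006, 0.0105]
orientation: [0.673, 0.74, 0.001, 0.001]
contact_force: [-7.4, -3.6, 51.1]
grip_width: 0.0116
grasp_force: 64.8
```

>>> {"method": "apply_moves", "body": {"targets": "1 0 0 0.2 0 0 0; 0.34 0 0 0.2 0 0 0; 0.34 0 0 0.2 0 0 0; 0.34 0 0 4.5 0 0 0; 0.34 0 0 9.5 0 0 0"}}

```text
time_s: 22.5
tcp_pos: [0.4848, 0.2, 0.1027]
orientation: [0.673, 0.74, -0.002, -0.001]
contact_force: [0.6, -0.2, -0.0]
grip_width: 0.0283
grasp_force: 0.0
```

>>> {"method": "apply_moves", "body": {"targets": "0.34 1.4 -4.5 0 0 0 0; 0.34 2.8 -9 0 0 0 0; 0.34 4.2 -13.5 0 0 0 0; 0.34 5.6 -18 0 0 0 0; 0.34 7 -22.5 0 0 0 -0.01"}}

```text
time_s: 23.0
tcp_pos: [0.5564, -0.0263, 0.1031]
orientation: [0.677, 0.736, -0.0, -0.0]
contact_force: [0.7, 1.2, 0.4]
grip_width: 0.028
grasp_force: 0.0
```

>>> {"method": "apply_moves", "body": {"targets": "0.34 1.4 -4.5 0 0 0 0; 0.34 2.8 -9 0 0 0 0; 0.34 4.2 -13.5 0 0 0 0; 0.34 5.7 -18.4 0 0 0 0; 0.34 5.7 -18.4 -4 0 0 0"}}

```text
time_s: 23.5
tcp_pos: [0.6182, -0.2156, 0.0667]
orientation: [0.678, 0.735, 0.001, 0.005]
contact_force: [1.8, -0.2, -0.3]
grip_width: 0.0284
grasp_force: 0.0
```

>>> {"method": "apply_moves", "body": {"targets": "0.34 0 0 0 0 0 0; 0.34 0 0 0 0 0 0; 0.34 0 0 0 0 0 0"}}

```text
time_s: 23.8
tcp_pos: [0.6139, -0.2077, 0.0647]
orientation: [0.676, 0.737, 0.0, 0.0]
contact_force: [-0.5, 0.7, 0.3]
grip_width: 0.028
grasp_force: 0.0
```

```bash
python3 meas.py | sed -n '1,3p;$p'
```

```text
[312. 253.] [ 0.6127 -0.2091  0.035 ] [0.0587 0.0133]
[208. 175.] [ 0.538  -0.1643  0.035 ] [0.1899 0.0066]
[250. 141.] [ 0.5688 -0.1435  0.035 ] [0.1383 0.0052]
[ 0.61388477 -0.20768069  0.0646825 ]
```

>>> {"method": "apply_moves", "body": {"targets": "0.34 -0.05 -0.1 -4 0 0 0; 0.34 -0.05 -0.1 -6.2 0 0 0; 0.34 -0.05 -0.1 -7.2 0 0 0; 0.34 -0.05 -0.1 -7.2 0 0 0; 1 -0.05 -0.1 -7.2 0 0 0"}}

```text
time_s: 24.35
tcp_pos: [0.614, -0.2096, -0.0071]
orientation: [0.677, 0.736, 0.0, 0.001]
contact_force: [1.4, -0.6, 0.6]
grip_width: 0.0148
grasp_force: 0.0
```

>>> {"method": "apply_moves", "body": {"targets": "1 0 0 0 0 0 0; 1 0 0 0 0 0 0; 1 0 0 0 0 0 0;1 0 0 0 0 0 0"}}

```text
time_s: 24.75
tcp_pos: [0.6141, -0.2098, -0.0069]
orientation: [0.677, 0.736, 0.0, 0.001]
contact_force: [0.0, 0.8, 10.1]
grip_width: 0.0117
grasp_force: 59.6
```

>>> {"method": "apply_moves", "body": {"targets": "1 0 0 1 0 0 0; 1 0 0 4 0 0 0; 1 0 0 8 0 0 0; 1 0 3 11 0 0 0; 1 -0.4 7.75 11 0 0 0"}}

```text
time_s: 25.25
tcp_pos: [0.6123, -0.1341, 0.107]
orientation: [0.678, 0.735, 0.002, 0.004]
contact_force: [0.8, 0.8, -1.8]
grip_width: 0.0114
grasp_force: 58.6
```

>>> {"method": "apply_moves", "body": {"targets": "1 -0.4 4.2 0 0 0 0; 1 -0.8 8.4 0 0 0 0; 1 -1.2 12.6 0 0 0 0; 1 -1.6 16.8 0 0 0 0; 1 -2 21 0 0 0 0.01"}}

```text
time_s: 25.75
tcp_pos: [0.589, 0.0796, 0.1027]
orientation: [0.673, 0.74, 0.0, 0.001]
contact_force: [-0.3, -0.1, -0.3]
grip_width: 0.0119
grasp_force: 58.6
```

>>> {"method": "apply_moves", "body": {"targets": "1 -0.1 4.2 0 0 0 0; 1 -0.2 8.4 0 0 0 0; 1 -0.3 13 0 0 0 0; 1 -0.3 13 -2 0 0 0; 1 -0.3 13 -5 0 0 0"}}

```text
time_s: 26.25
tcp_pos: [0.5875, 0.21, 0.0535]
orientation: [0.672, 0.74, 0.002, 0.001]
contact_force: [-0.1, 0.4, -0.9]
grip_width: 0.0117
grasp_force: 58.6
```

>>> {"method": "apply_moves", "body": {"targets": "1 0 0 0 0 0 0; 1 0 0 0 0 0 0;1 0 0 0 0 0 0"}}

```text
time_s: 26.55
tcp_pos: [0.5871, 0.2079, 0.0533]
orientation: [0.673, 0.739, 0.001, 0.001]
contact_force: [0.6, 0.0, 0.4]
grip_width: 0.0117
grasp_force: 58.7
```

```bash
python3 meas2.py .095
```

```text
[312. 304.] [0.5862 0.208  0.095 ] [0.0128 0.0592]
[219. 266.] [0.5464 0.2221 0.095 ] [0.0099 0.0451]
[135. 263.] [0.5082 0.219  0.095 ] [0.0127 0.0451]
[0.58707005 0.2078816  0.05325276]
```

Centred over slot 2; press.

>>> {"method": "apply_moves", "body": {"targets": "1 0 0.03 -1.0 0 0 0; 1 0 0.03 -2.0 0 0 0; 1 0 0.03 -2.6 0 0 0; 1 0 0.03 -3.0 0 0 0; 1 0 0.03 -3.4 0 0 0"}}

```text
time_s: 27.1
tcp_pos: [0.5864, 0.2083, 0.0171]
orientation: [0.673, 0.74, 0.0, 0.0]
contact_force: [3.0, -0.4, 0.5]
grip_width: 0.0114
grasp_force: 58.8
```

>>> {"method": "apply_moves", "body": {"targets": "1 0 0 -0.3 0 0 0; 1 0 0 -0.6 0 0 0; 1 0 0 -0.9 0 0 0; 1 0 0 -1.0 0 0 0;1 0 0 -1.0 0 0 0"}}

```text
time_s: 27.6
tcp_pos: [0.5863, 0.2083, 0.0099]
orientation: [0.673, 0.74, 0.001, 0.0]
contact_force: [-8.8, -4.2, 41.5]
grip_width: 0.0117
grasp_force: 63.7
```

Seated at the predicted height. Release, retreat and measure all three from above.

>>> {"method": "apply_moves", "body": {"targets": "1 0 0 0.2 0 0 0; 0.34 0 0 0.2 0 0 0; 0.34 0 0 0.2 0 0 0; 0.34 0 0 4.5 0 0 0; 0.34 0 0 9.5 0 0 0"}}

```text
time_s: 28.1
tcp_pos: [0.5841, 0.2078, 0.1013]
orientation: [0.673, 0.74, -0.002, -0.002]
contact_force: [0.6, -0.5, -0.0]
grip_width: 0.0281
grasp_force: 0.0
```

>>> {"method": "apply_moves", "body": {"targets": "0.34 -2.5 0 3 0 0 0; 0.34 -5 0 3 0 0 0; 0.34 -5 0 3 0 0 0; 0.34 -5 0 3 0 0 0"}}

```text
time_s: 28.5
tcp_pos: [0.5357, 0.2083, 0.1323]
orientation: [0.673, 0.74, -0.0, -0.0]
contact_force: [0.1, -0.2, 0.0]
grip_width: 0.0281
grasp_force: 0.0
```

```bash
python3 - <<'E'
from wf import *
s=read_state();c=read_camera("wrist");print(s["tcp_pos"])
lab=cv2.cvtColor(c["img"],cv2.COLOR_BGR2HSV);im=c["img"].astype(int)
m=((im.min(2)>165)&(im[...,2]-im[...,0]>6)&(im[...,2]-im[...,0]<45)).astype(np.uint8);m[330:]=0
m=cv2.morphologyEx(m,cv2.MORPH_OPEN,np.ones((5,5)))
for k in cv2.findContours(m,0,2)[0]:
    if cv2.contourArea(k)<300: continue
    b=cv2.boxPoints(cv2.minAreaRect(k));w=np.array([wat(c,s,u,v,.052) for u,v in b])
    print(b.mean(0).round(),w.mean(0).round(4),[np.linalg.norm(w[i]-w[i+1]).round(4) for i in(0,1)])
t=read_camera("top");cv2.imwrite("pics/end.png",t["img"])
a=cv2.imread("pics/top0.png");d=cv2.absdiff(a,t["img"]).max(2)
for n,(u,v) in dict(tin=(375,181),oil=(375,331),tape=(182,294)).items(): print(n,(d[v-14:v+14,u-14:u+14]>40).sum())
E
```

```text
[0.53568002 0.20829157 0.1322629 ]
[382. 235.] [0.5862 0.2083 0.052 ] [np.float64(0.0587), np.float64(0.0126)]
[314. 235.] [0.5365 0.2036 0.052 ] [np.float64(0.0582), np.float64(0.0124)]
[246. 234.] [0.4863 0.1997 0.052 ] [np.float64(0.0126), np.float64(0.0586)]
tin 0
oil 0
tape 0
```

```bash
python3 -c "
from bench import *
print(job_done())"
```

```text
the job is handed in; nothing more can be done
None
```

The three beams that were in the mould (0, 1 and 3; pocket 2 was empty) are pressed home and centred in rack slots 0, 1 and 2; the mould is back at rest mouth up, the tin, oiler and tape are where they were, and the job is handed in, with the verdict not shown.

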